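# Put the jar mill in third gear and start it

## Robot

A 7-joint arm with a two-finger parallel gripper is mounted at the origin on a cart in front of the work surface, level with it; the furniture and walls round the work are solid. World frame = base frame: x ahead of the robot, y to its left, z up, the work surface at z = 0. Lengths are in m, angles in rad, forces in N, time in s.
With the tool pointing down it reaches from about 0.4 to 0.85 m from the base axis. Payload 10.4 kg.
Tool frame: the origin (TCP) lies between the finger pads; the fingertips stand 19 mm ahead of it and the grasp point (between the pads) is the TCP (manip.tip_reach is the z of the fingertips in the tool frame, in m); z points along the fingers, y is the direction in which the jaws open and shut (so a half turn about z gives the same grasp; the last joint's range is limited). The gripper opens to 85 mm and grips with 20 to 120 N. Pads are 22 mm wide; open, the fingers measure 114 mm over their backs; the gripper's body (76 mm by 85 mm) begins 54 mm behind the grasp point. The pads swing forward as they close: fully open they stand 13 mm farther back than shut.
Start: joints at [-1.179, 0.332, -0.065, 1.46, 0.022, 1.35, -0.088], TCP at [0.252, 0.572, 0.25] pointing down, gripper open.
Joint ranges: [-2.6, 2.6], [-0.5, 2.12], [-1.47, 1.34], [0.16, 2.42], [-1.27, 4.41], [0.06, 2.06], [-2.6, 2.6]. Speed limits (rad/s): [2.22, 2.22, 2.79, 2.79, 3.14, 3.14, 3.14].

## Interface

Orientations are given as a unit quaternion [x, y, z, w].
In Python, from workcell import sensors, cams, manip gives the robot as it stands.
- The arm moves only by the shell command python3 -m jog 'ROWS' [FORCE]. ROWS is JSON, a list of rows, each a list of 3 entries, a list of its own where there are three numbers: the shift along the world's x, y, z in m, then the turn, a rotation vector about the world's x, y, z in rad, then the opening in per cent of the stroke, from 0 (shut) to 100 (fully open). In form: [[[dx, dy, dz], [wx, wy, wz], grip], ...]. A call has 1 to 5 rows; each row shifts and turns the pose as measured when the row begins; what a row does not reach is not made up. A row lasts 1/8 s, in which the tool goes at most 62.5 mm and 10.7 degrees, less where a joint would pass 70% of its speed; a pose out of reach is approached as far as the arm can. A call with a gripper value outside its range is refused whole. The fingers move at their own pace and stop on an object; FORCE is the grip in N (left out, the last holds). Time passes only in rows, so rows that do not move let the fingers close. It gives the time, the measured TCP pose, the force and the opening at its end, in the units of the state.
- sensors.get_obs(): the state, without advancing time (a new reading comes with each control period).
- cams.camera(name): name is "scene" or "top"; returns (picture, depth): 480x640x3 uint8, red, green, blue; 480x640 float32, m along the optical axis (not along the pixel's ray), 0 where there is no reading.
- cams.camera_model(name): a dict with "intrinsics" (3x3 intrinsics, pixels), "k1" (the pictures are not rectified: a ray, as slopes to the right and down, at radius r is drawn at 1 + k1 r^2 times it, then the intrinsics apply), "view" (4x4, takes a point from world to camera coordinates). Camera axes: x right, y down, z forward; pixel columns grow to the right and rows downward; lengths in m; the calibration is good to about 2 mm. A picture is of the moment at which its call begins. camera_model takes no time and is no camera call.
- manip.hand_in(): hands the job in, once; it reports no verdict.
The state is a dict: "clock": time; "joint_pos": joint angles; "joint_velocities": joint speeds; "tau": joint torques, N m; "position": TCP position; "ee_rot": TCP orientation; "ft_force": force on the tool from outside, world axes, zero at the start; "torque": the same for the moment, N m; "grip_width": opening from 0.0 (shut) to 1.0 (fully open).
Only numpy, scipy, OpenCV 4.12 (cv2) and the standard library are available. Lean on these libraries where they do the work, as an engineer would, in place of code of your own. Each camera call takes 0.05 s, during which the arm holds its last target.

## Task

The jar mill stands still with its gear lever somewhere in the left-hand slot of the H-shaped gate. Using closed fingertips only, never taking the lever between the fingers, push the lever to the middle, across to the right and then forward, away from the robot, fully home in third gear (the far right slot end, marked with three dots). Then press the green start button right down and let it go; leave the red stop button, the grinding jar on the rollers and everything else on the bench alone.

Things in the scene. Friction and masses are not known exactly. Their poses are not given: they have to be found in the camera images.
- jar_mill: Bench jar mill, pale grey, fixed, on short feet over a steel drip tray. Origin on the bench midway between its feet; x away from the robot, y left, z up, turned up to 0.12 rad. Right part: gearbox, flat top 130 mm up, x -103..103, y -191..-69 mm; gate plate 92 x 88 mm centred at x 30, y -130 mm, top at 135 mm; two buttons at the near edge. Left part: two rollers, jar on them (top 187 mm up).
- gear_knob (a point): Centre of the black ball knob (32 mm diameter) on the gear lever, a 9 mm rod that pivots 150 mm below the knob centre (80 mm below the gate). The knob moves forward (mill x) 150 mm x sin(gear_fore) and right (mill -y) about 150 mm x sin(gear_side). Friction 1 to 3 N at the knob; no spring: it stays where it is left. Site z runs up along the lever.
- knob_neutral (a point): Fixed point of the mill: the knob's centre when the lever stands upright in the middle of the gate (mill x 30, y -130 mm, 202.5 mm above the bench). The cross slot lies at this x: the lever passes sideways only while its knob is within about 4 mm of it along the mill's x axis (the corners are rounded).
- knob_third (a point): Fixed point of the mill: the knob's centre when the lever is fully home in third gear, 38.6 mm forward (mill x), 28.8 mm right (-y) and 7.9 mm below knob_neutral. Slot ends, marked with dots: first far left (1 dot), second near left (2), third far right (3), fourth near right (4).
- gear_fore (a joint): Fore-and-aft lean of the gear lever, rad: 0 in the middle (neutral), +0.26 fully forward (away from the robot, first or third), -0.26 fully back (second or fourth). At the start anywhere from -0.24 to +0.24.
- gear_side (a joint): Sideways lean of the gear lever, rad: about -0.20 in the left-hand slot (start), 0 between the slots, about +0.20 in the right-hand slot; play in the slots about 0.03.
- start_top (a point): Middle of the top of the green start button's cap (22 mm diameter, in a 38 mm round black housing), facing up, 152 mm above the bench, at the near edge of the gearbox top (mill x -70, y -102 mm). Spring-loaded, pressed straight down.
- start (a joint): How far the green start button is pressed, m: 0 up, 0.006 right down (about 5 N); springs back.
- stop_top (a point): Middle of the top of the red stop button's cap, same size as the start button, 56 mm to its right (mill -y). Not to be pressed.
- stop (a joint): How far the red stop button is pressed, m: 0 up, 0.006 right down.
- grinding_jar: White ceramic grinding jar with a steel lid, a loose cylinder 84 mm in diameter and 130 mm long, lying along the mill's y axis on the two rollers, 36 mm left (+y) of the mill's origin. Origin at its centre, 144.5 mm above the bench. Stays where it is.
- lab_timer: Small white and blue timer, 70 x 64 x 16 mm, lying loose on the bench right of the mill; origin under its centre. Not part of the job.
- tape_roll: Loose roll of masking tape, 78 mm diameter, 19 mm high; origin under its centre. Not part of the job.
- marker_a: Loose red and white marker pen, 135 mm long, lying in front of the mill; origin under its centre. Not part of the job.
- wash_bottle: Loose wash bottle with red cap, 198 mm high; origin under its body. Not part of the job.
- beaker_100: Loose glass beaker, 59 mm wide, 71 mm high; origin under its centre. Not part of the job.
- vial: Loose small vial with white cap, 21 mm wide, 57 mm high, behind and right of the mill; origin under its centre. Not part of the job.

How it is judged:
On the way, in this order (a step that is already met when the one before it is completed fails the run):
1. the gear lever is across to the right and fully forward, home in third gear (value of joint gear_side above 0.14 rad and value of joint gear_fore above 0.215 rad), for 0.2 s.
2. the green start button is pressed right down with the mill in third gear (all of step 1 and value of joint start above 0.0045 m), for 0.05 s.
At the end, for the whole second after the job is handed in: The gear lever rests in third: gear_side above 0.14 rad and gear_fore above 0.215 rad (of 0.26); the start button has been pressed at least 4.5 of its 6 mm after that and is up again (under 1.5 mm), the stop button is up, and the jar lies still on the rollers within 15 mm of its start (all of step 1 and velocity of joint gear_fore between -0.05 and 0.05 rad/s and value of joint each of start, stop below 0.0015 m and distance of grinding_jar from where it was at the start of the episode below 0.015 m and linear speed of grinding_jar below 0.02 m/s); the robot touches nothing.
It fails at once if the start button was pressed with the mill not in third gear (value of joint start above 0.003 m and (value of joint gear_side below 0.14 rad or value of joint gear_fore below 0.18 rad)).
It fails at once if the red stop button was pressed (value of joint stop above 0.003 m).
It fails at once if the lever was taken between the fingers (the grasp point was inside the knob or on the rod) (distance between the grasp point and gear_knob below 0.014 m or (x of the grasp point in the frame of gear_knob between -0.008 and 0.008 m and y of the grasp point in the frame of gear_knob between -0.008 and 0.008 m and z of the grasp point in the frame of gear_knob between -0.07 and 0.012 m)).
It fails at once if the grinding jar was shifted or lifted (distance of grinding_jar from where it was at the start of the episode above 0.015 m).
It fails at once if a bystander on the bench was shifted or lifted by more than 15 mm (distance of any of lab_timer, tape_roll, marker_a, wash_bottle, beaker_100, vial from where it was at the start of the episode above 0.015 m).
It also fails if it takes over 51 s, if anything falls off the work surface, if the arm or the gripper's body presses on something with over 40 N, if the wrist force passes 120 N, or if a joint passes its speed limit or range.

## Working session

There is one attempt and no reset: what is moved stays moved. The work goes in short steps, Python scripts to look and compute and a shell command to move; the robot and the scene stay as the last step left them, time stands still between calls to the robot, and variables do not carry over. Pictures are saved under pics/ and viewed, and the job is handed in when it is done.

```bash
mkdir -p pics; ls; python3 - <<'E'
from workcell import sensors,cams,manip
import cv2,numpy as np
o=sensors.get_obs()
for k,v in o.items(): print(k,np.round(v,4))
print(manip.tip_reach)
for n in("scene","top"):
    p,d=cams.camera(n); cv2.imwrite(f"pics/{n}0.png",p[:,:,::-1]); np.save(f"pics/{n}0.npy",d); np.save(f"pics/{n}0_rgb.npy",p)
    m=cams.camera_model(n); print(n,m)
E
```

```text
pics
clock 0.0
joint_pos [-1.1786  0.3329 -0.0647  1.461   0.0216  1.3499 -0.0885]
joint_velocities [-0.0009 -0.0002  0.0012 -0.0005  0.0001  0.0008 -0.0002]
tau [-7.00000e-04 -6.25451e+01  4.87000e-02 -3.91599e+01  1.63000e-02
  1.00000e-02  0.00000e+00]
position [0.2518 0.5717 0.2495]
ee_rot [ 2.059e-01  9.786e-01 -7.000e-04 -1.000e-04]
ft_force [-0.1693  0.1508  0.7674]
torque [ 0.0672  0.0074 -0.0089]
grip_width 0.9979
0.019
scene {'intrinsics': array([[608.0595974 ,   0.        , 320.95803548],
       [  0.        , 608.0595974 , 246.60018204],
       [  0.        ,   0.        ,   1.        ]]), 'k1': -0.14771526860775439, 'view': array([[ 0.74933514, -0.66172429,  0.02485592, -0.65076824],
       [-0.25586342, -0.32395164, -0.9108179 ,  0.14836112],
       [ 0.61076244,  0.67614814, -0.41205938,  1.02168138],
       [ 0.        ,  0.        ,  0.        ,  1.        ]])}
top {'intrinsics': array([[558.92368227,   0.        , 314.5683229 ],
       [  0.        , 558.92368227, 238.77866387],
       [  0.        ,   0.        ,   1.        ]]), 'k1': 0.016660290472367816, 'view': array([[ 0.00994683, -0.9999187 ,  0.00797782, -0.34611021],
       [-0.98374594, -0.01121582, -0.1792153 ,  0.56147847],
       [ 0.1792902 , -0.00606553, -0.98377753,  1.21960976],
       [ 0.        ,  0.        ,  0.        ,  1.        ]])}
```

View pics/scene0.png

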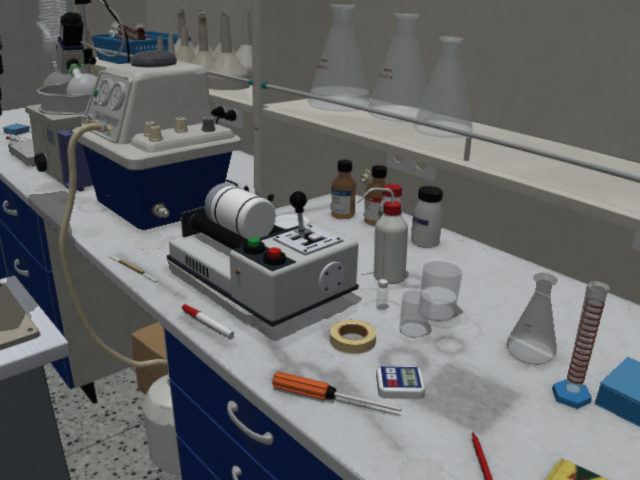

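View pics/top0.png

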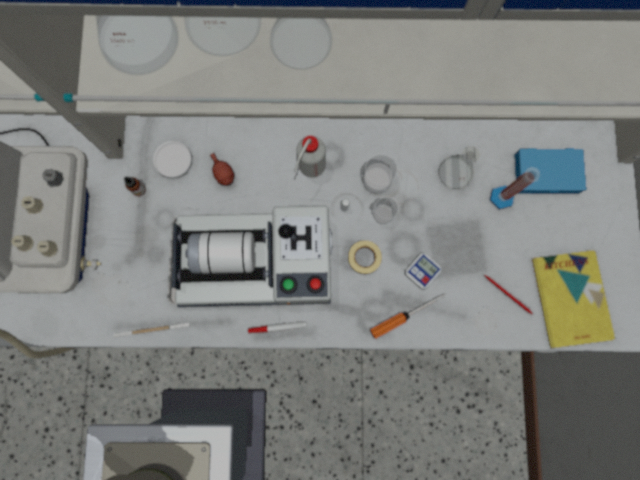

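The top view shows the green button at about (289,284), the red at (315,284) and the black knob at about (287,231). In the scene view they are at (254,243), (274,254) and (298,200). Next I'll measure their positions.

```bash
cat > h.py <<'E'
import numpy as np,cv2
from workcell import sensors,cams,manip
def undist(n,uv):
    m=cams.camera_model(n);K=m['intrinsics'];k=m['k1']
    return cv2.undistortPoints(np.array([[uv]],float),K,np.array([k,0,0,0,0.]))[0,0],m['view']
def ray(n,uv):
    p,V=undist(n,uv);R=V[:3,:3];t=V[:3,3]
    return -R.T@t, R.T@np.array([p[0],p[1],1.])
def onz(n,uv,z):
    o,d=ray(n,uv);return o+d*(z-o[2])/d[2]
def tri(a,b):
    (o1,d1),(o2,d2)=ray('scene',a),ray('top',b)
    d1/=np.linalg.norm(d1);d2/=np.linalg.norm(d2)
    A=np.stack([d1,-d2],1);s=np.linalg.lstsq(A,o2-o1,rcond=None)[0]
    p,q=o1+s[0]*d1,o2+s[1]*d2
    return (p+q)/2,np.linalg.norm(p-q)
def proj(n,P):
    m=cams.camera_model(n);V=m['view']
    r=cv2.projectPoints(np.array([P],float),cv2.Rodrigues(V[:3,:3])[0],V[:3,3],m['intrinsics'],np.array([m['k1'],0,0,0,0.]))[0]
    return r[0,0]
def blob(img,mask,win):
    x0,y0,x1,y1=win;mm=np.zeros(mask.shape,np.uint8);mm[y0:y1,x0:x1]=mask[y0:y1,x0:x1]
    n,l,s,c=cv2.connectedComponentsWithStats(mm);i=1+np.argmax(s[1:,4]);return c[i],s[i]
def masks(img):
    h=cv2.cvtColor(img,cv2.COLOR_RGB2HSV);H,S,V=[h[...,i].astype(int) for i in range(3)]
    return dict(g=(H>40)&(H<85)&(S>100)&(V>60),r=((H<8)|(H>172))&(S>120)&(V>60),k=(V<60))
def knobfit(img,win):
    x0,y0,x1,y1=win
    return masks(img)['k'][y0:y1,x0:x1].astype(int)
E
python3 - <<'E'
from h import *
S=np.load('pics/scene0_rgb.npy');T=np.load('pics/top0_rgb.npy')
mS,mT=masks(S),masks(T)
W={'g':((235,225,270,260),(275,270,302,298)),'r':((262,240,290,268),(303,270,328,298))}
R={}
for k,(a,b) in W.items():
    ca,sa=blob(S,mS[k],a);cb,sb=blob(T,mT[k],b)
    print(k,ca,sa,cb,sb,tri(ca,cb),'onz top',onz('top',cb,.150),'scene',onz('scene',ca,.15));
for n,I,(x0,y0,x1,y1) in(('scene',S,(280,180,330,260)),('top',T,(270,200,335,305))):
    c=cv2.resize(I[y0:y1,x0:x1],None,fx=6 if n=='top' else 7,fy=6 if n=='top' else 7,interpolation=cv2.INTER_CUBIC)[:600];cv2.imwrite(f'pics/{n}0c.png',c[...,::-1])
    dd=np.load(f'pics/{n}0.npy')
    if n=='top': print(dd[215:245:3,275:320:4].round(3))
E
```

```text
g [253.28571429 240.1       ] [248 237  12   8  70] [287.81818182 283.86363636] [282 278  12  12 110] (array([ 0.4534301 , -0.286049  ,  0.14936699]), np.float64(0.0032566686252029236)) onz top [ 0.45200352 -0.28517937  0.15      ] scene [ 0.45408395 -0.28794357  0.15      ]
r [273.98019802 251.95049505] [268 248  13   9 101] [314.87387387 283.23423423] [309 278  12  12 111] (array([ 0.45551739, -0.34196281,  0.14662653]), np.float64(0.0030815238689410906)) onz top [ 0.45390354 -0.34105798  0.15      ] scene [ 0.45254979 -0.34840247  0.15      ]
[[1.199 1.201 1.2   1.198 1.203 1.205 1.203 1.201 1.201 1.2   1.202 1.203]
 [1.2   1.199 1.193 1.197 1.196 1.198 1.194 1.199 1.2   1.195 1.196 1.195]
 [1.198 1.201 1.194 1.19  1.196 1.195 1.195 1.196 1.192 1.196 1.193 1.193]
 [1.197 1.2   1.115 1.119 1.196 1.194 1.192 1.196 1.194 1.194 1.194 1.193]
 [1.2   1.116 1.105 1.109 1.121 1.193 1.193 1.195 1.194 1.198 1.191 1.195]
 [1.198 1.115 1.109 1.106 1.118 1.195 1.193 1.188 1.196 1.193 1.188 1.183]
 [1.193 1.118 1.111 1.109 1.118 1.194 1.189 1.188 1.193 1.195 1.193 1.189]
 [1.195 1.194 1.116 1.112 1.127 1.193 1.188 1.192 1.191 1.188 1.19  1.188]
 [1.19  1.191 1.187 1.185 1.193 1.195 1.193 1.193 1.194 1.189 1.187 1.186]
 [1.191 1.188 1.185 1.187 1.189 1.192 1.18  1.184 1.192 1.19  1.184 1.186]]
```

View pics/scene0c.png

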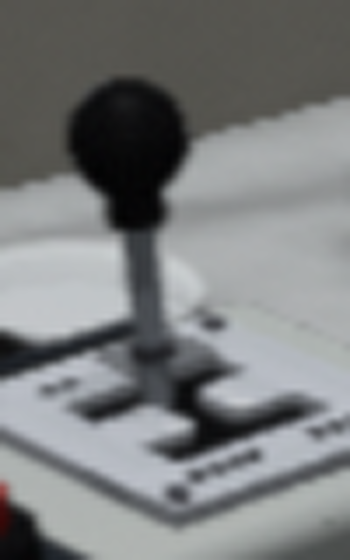

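View pics/top0c.png

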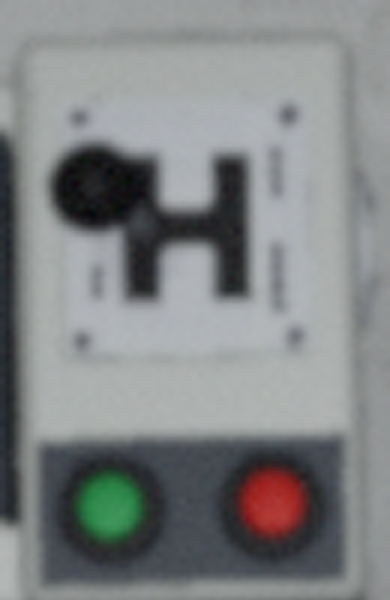

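```bash
python3 - <<'E'
from h import *
c=lambda n,u,v:((u+.5)/n-.5,(v+.5)/n-.5)
T=lambda u,v:np.add(c(6,u,v),(270,200)); 
sc=[onz('top',T(*p),.135) for p in((79,118),(288,115),(82,341),(294,337))]
for s in sc: print(s.round(4))
ctr=np.mean(sc,0);print('plate centre',ctr)
a=[sc[0]-sc[1],sc[2]-sc[3]];b=[sc[0]-sc[2],sc[1]-sc[3]]
print('yaw', [np.arctan2(-v[0],v[1]) for v in a],[np.arctan2(v[1],v[0]) for v in b])
g=onz('top',(287.82,283.86),.152);r=onz('top',(314.87,283.23),.152)
print(g,r)
k=tri(np.add(c(7,129,135),(280,180)),T(97,187));print('knob',k, onz('top',T(97,187),.198))
for yaw in(.0,.034,.05):
    x=np.array([np.cos(yaw),np.sin(yaw)]);y=np.array([-x[1],x[0]])
    print(yaw,'origin from plate',ctr[:2]-.03*x+.13*y,'from buttons',(g+r)[:2]/2+.07*x+.13*y)
    d=k[0][:2]-ctr[:2];print('knob rel mill',d@x,d@y, 'buttons rel plate',(g[:2]-ctr[:2])@x,(g[:2]-ctr[:2])@y)
E
```

```text
[ 0.5917 -0.2712  0.135 ]
[ 0.5936 -0.3456  0.135 ]
[ 0.5114 -0.2738  0.135 ]
[ 0.5137 -0.3484  0.135 ]
plate centre [ 0.55260743 -0.30976452  0.135     ]
yaw [np.float64(0.026412081376323886), np.float64(0.03019405546092378)] [np.float64(0.03328219238579512), np.float64(0.035394520851709875)]
[ 0.45181184 -0.28526485  0.152     ] [ 0.45370969 -0.34103486  0.152     ]
knob (array([ 0.55528019, -0.2822171 ,  0.20085656]), np.float64(0.003704265248338681)) [ 0.55432784 -0.28098997  0.198     ]
0.0 origin from plate [ 0.52260743 -0.17976452] from buttons [ 0.52276077 -0.18314986]
knob rel mill 0.002672756298303991 0.02754742143394956 buttons rel plate -0.1007955854729553 0.0244996739277642
0.034 origin from plate [ 0.51820562 -0.18085946] from buttons [ 0.51830116 -0.18084545]
knob rel mill 0.0036076434791875874 0.027440644351341727 buttons rel plate -0.09990450280307842 0.027911904146301174
0.05 origin from plate [ 0.51614763 -0.18142637] from buttons [ 0.51617599 -0.17981378]
knob rel mill 0.004046213287721475 0.02737941219091479 buttons rel plate -0.09944514388746503 0.02950673534303622
```

```bash
python3 - <<'E'
from h import *
d=np.load('pics/top0.npy');m=cams.camera_model('top');K=m['intrinsics'];V=m['view']
v,u=np.mgrid[0:480,0:640]
n=cv2.undistortPoints(np.stack([u,v],-1).reshape(-1,1,2).astype(float),K,np.array([m['k1'],0,0,0,0.]))[:,0].reshape(480,640,2)
P=(np.dstack([n,np.ones((480,640))])*d[...,None]-V[:3,3])@V[:3,:3]
P[d==0]=np.nan
# heightmap max over 5cm cells
ok=d>0
for x0 in np.arange(.9,.1,-.05):
    row=[]
    for y0 in np.arange(.4,-.6,-.05):
        s=ok&(abs(P[...,0]-x0)<.025)&(abs(P[...,1]-y0)<.025)
        row.append(int(1000*np.percentile(P[...,2][s],98)) if s.sum()>5 else -999)
    print(f'{x0:.2f}',row)
print(np.arange(.4,-.6,-.05).round(2))
E
```

```text
0.90 [-2, -999, -999, -999, -999, 415, 310, 413, 421, 392, 356, 375, 362, 367, 403, 388, 283, 283, 283, 283]
0.85 [8, 9, 279, 282, -999, 490, 283, 374, 394, 345, 283, 283, 282, 296, 343, 322, 283, 282, 283, 283]
0.80 [6, 9, 17, 283, 333, 538, 333, 330, 331, 331, 330, 332, 331, 331, 332, 332, 332, 332, 332, 332]
0.75 [-999, -999, 267, 333, 333, 522, 334, 666, 669, 670, 671, 672, 674, 675, 677, 678, 679, 678, 679, 679]
0.70 [-999, -999, 204, 275, 225, 224, 99, 75, 18, 4, 45, 45, 5, 4, 195, 102, 5, 92, 93, 5]
0.65 [-999, -999, -999, 270, 255, 255, 50, 7, 4, 5, 4, 5, 5, 4, 7, 127, 58, 7, 71, 70]
0.60 [-999, -999, -999, 263, 256, 224, 5, 5, 26, 126, 78, 78, 78, 136, 138, 138, 5, 5, 71, 5]
0.55 [-999, -999, -999, 255, 244, 224, 5, 4, 25, 130, 186, 187, 186, 213, 214, 138, 104, 22, 22, 5]
0.50 [-999, -999, -999, 253, 254, 252, 5, 4, 25, 151, 188, 189, 188, 136, 137, 137, 14, 22, 21, 20]
0.45 [3, 4, 4, 227, 207, 206, 4, 4, 25, 129, 123, 121, 121, 143, 153, 153, 5, 5, 5, 5]
0.40 [3, 4, 4, 5, 4, 4, 4, 4, 21, 75, 75, 76, 73, 128, 128, 127, 5, 5, 25, 26]
0.35 [0, 4, 127, 4, 4, 4, 5, 10, 9, 5, 4, 5, 16, 18, 17, 5, 5, 20, 27, 6]
0.30 [-788, 2, 59, 1, 1, 1, 1, 2, 1, 2, 2, 1, 0, 3, 1, 0, 0, 2, 1, 0]
0.25 [-789, -789, -789, -789, -787, -790, -790, -789, -790, -787, -788, -789, -788, -788, -790, -788, -788, -790, -790, -788]
0.20 [-790, -787, -788, -789, -789, -789, -788, -790, -789, -788, -787, -789, -790, -788, -790, -788, -788, -787, -788, -787]
0.15 [-790, -790, -787, -789, -702, 2, 3, 3, 3, 4, 3, 3, -702, -789, -788, -788, -789, -786, -788, -790]
[ 0.4   0.35  0.3   0.25  0.2   0.15  0.1   0.05  0.   -0.05 -0.1  -0.15
 -0.2  -0.25 -0.3  -0.35 -0.4  -0.45 -0.5  -0.55]
```

```bash
python3 -m jog '[[[0.02,-0.02,0.05],[0,0,0.11],0],[[0.03,-0.04,0.05],[0,0,0.11],0],[[0.03,-0.05,0.04],[0,0,0.11],0],[[0.03,-0.05,0],[0,0,0.11],0],[[0.03,-0.05,0],[0,0,0],0]]' 20
```

```text
clock: 0.72
position: [0.3852, 0.3666, 0.3819]
ee_rot: [-0.025, 1.0, -0.004, -0.0]
ft_force: [1.2, 0.7, -0.5]
grip_width: 0.001
```

```bash
python3 -m jog '[[[0.02,-0.058,0],[0,0,0],0],[[0.02,-0.058,0],[0,0,0],0],[[0.01,-0.06,0],[0,0,0],0],[[0.01,-0.06,0],[0,0,0],0],[[0.01,-0.06,0],[0,0,0],0]]'; python3 -m jog '[[[0.01,-0.06,0],[0,0,0],0],[[0.02,-0.055,-0.01],[0,0,0],0],[[0.02,-0.055,-0.02],[0,0,0],0],[[0.02,-0.05,-0.02],[0,0,0],0],[[0.02,-0.04,-0.02],[0,0,0],0]]'
```

```text
clock: 1.35
position: [0.4559, 0.0631, 0.3804]
ee_rot: [-0.024, 1.0, -0.004, -0.001]
ft_force: [1.4, 0.5, 0.6]
grip_width: 0.001
clock: 1.98
position: [0.5459, -0.2059, 0.3104]
ee_rot: [-0.024, 1.0, -0.003, 0.001]
ft_force: [1.0, 1.0, 0.6]
grip_width: 0.002
```

```bash
python3 -m jog '[[[0.008,-0.026,-0.045],[0,0,-0.015],0],[[0,-0.002,-0.045],[0,0,0],0],[[0,0,-0.013],[0,0,0],0],[[0,0,0],[0,0,0],0]]'; python3 - <<'E'
from h import *
o=sensors.get_obs();print(o['position'],o['ft_force'])
for n in("scene","top"):
    p,d=cams.camera(n); 
    x0,y0,x1,y1=(240,120,400,240) if n=='scene' else (220,150,340,240)
    cv2.imwrite(f"pics/{n}1.png",cv2.resize(p[y0:y1,x0:x1],None,fx=5,fy=5)[...,::-1])
E
```

```text
clock: 2.48
position: [0.5531, -0.2383, 0.2028]
ee_rot: [-0.013, 1.0, -0.004, -0.001]
ft_force: [1.1, -0.5, 0.4]
grip_width: 0.003
[ 0.5531116  -0.23830018  0.20279209] [ 1.08456886 -0.46651337  0.35935811]
```

View pics/scene1.png

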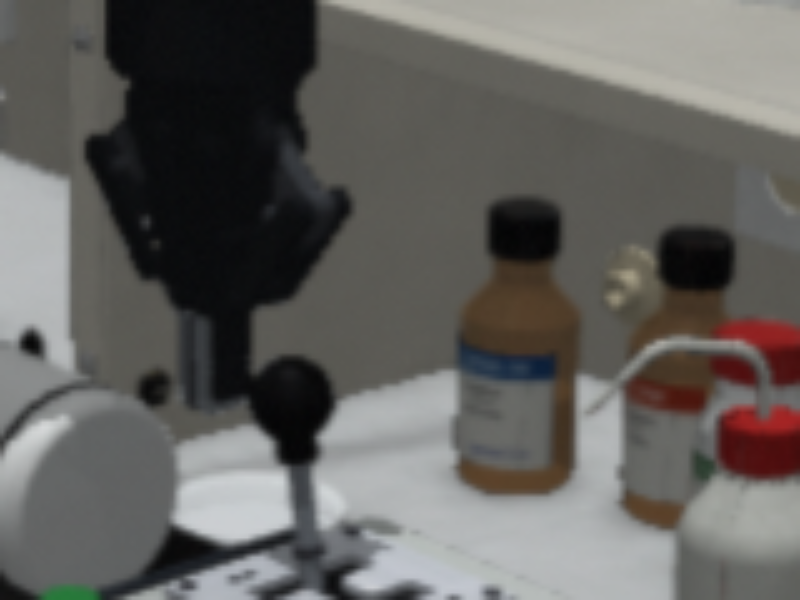

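View pics/top1.png

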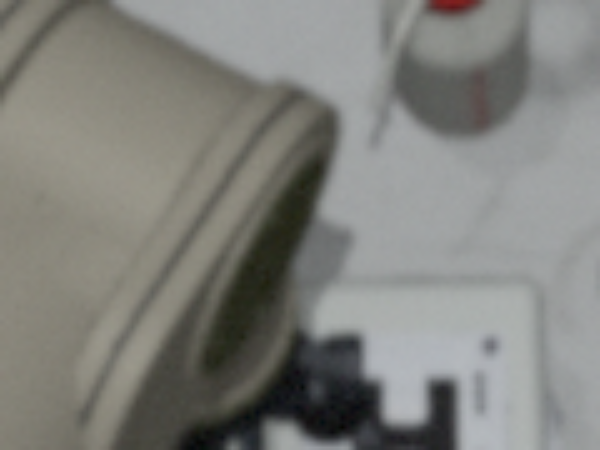

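The fingertip is level with the knob's equator, just to its left, with free space between. I'll push right gently.

```bash
python3 -m jog '[[[0,-0.01,0],[0,0,0],0],[[0,-0.006,0],[0,0,0],0],[[0,-0.004,0],[0,0,0],0],[[0,-0.004,0],[0,0,0],0]]';python3 -m jog '[[[0,-0.004,0],[0,0,0],0],[[0,-0.004,0],[0,0,0],0]]'
```

```text
clock: 3.08
position: [0.5558, -0.263, 0.2082]
ee_rot: [-0.015, 1.0, -0.004, 0.004]
ft_force: [-0.7, 2.6, 2.1]
grip_width: 0.001
clock: 3.32
position: [0.5561, -0.2713, 0.2084]
ee_rot: [-0.015, 1.0, -0.004, 0.004]
ft_force: [0.2, 1.6, 1.5]
grip_width: 0.001
```

```bash
python3 -m jog '[[[-0.001,-0.004,-0.004],[0,0,0],0],[[0,-0.004,-0.002],[0,0,0],0]]'; cat > look.py <<'E'
from h import *
import sys
o=sensors.get_obs();print(o['position'].round(4) if hasattr(o['position'],'round') else o['position'],np.round(o['ft_force'],1))
ims=[]
for n in("scene","top"):
    p,d=cams.camera(n); np.save(f'pics/{n}_last.npy',p)
    x0,y0,x1,y1=(260,160,360,280) if n=='scene' else (260,190,340,286)
    ims.append(cv2.resize(p[y0:y1,x0:x1],(400,480),interpolation=cv2.INTER_CUBIC))
cv2.imwrite(f"pics/{sys.argv[1]}.png",np.hstack(ims)[...,::-1])
E
python3 look.py a2
```

```text
clock: 3.58
position: [0.5549, -0.2798, 0.2019]
ee_rot: [-0.015, 1.0, -0.004, 0.004]
ft_force: [0.4, 2.2, 1.6]
grip_width: -0.001
[ 0.5549 -0.2798  0.2019] [0.4 2.2 1.6]
```

View pics/a2.png

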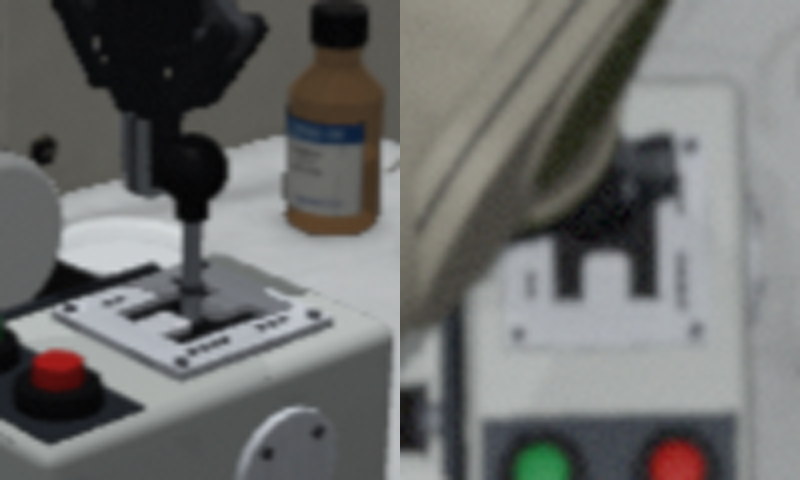

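The lever is upright in the cross slot, with the knob at about (193,170) in the left half. I'll carry on to the right.

```bash
python3 -m jog '[[[0,-0.006,0],[0,0,0],0],[[0,-0.006,0],[0,0,0],0],[[0,-0.005,0],[0,0,0],0],[[0,-0.005,0],[0,0,0],0]]'; python3 -m jog '[[[-0.001,-0.004,-0.001],[0,0,0],0]]'; python3 look.py a3
```

```text
clock: 4.18
position: [0.5551, -0.3034, 0.202]
ee_rot: [-0.015, 1.0, -0.005, 0.004]
ft_force: [0.7, 0.8, 0.2]
grip_width: -0.001
clock: 4.3
position: [0.5542, -0.3078, 0.201]
ee_rot: [-0.015, 1.0, -0.005, 0.004]
ft_force: [0.0, 1.0, 0.3]
grip_width: 0.002
[ 0.5542 -0.3078  0.201 ] [0.  1.  0.3]
```

View pics/a3.png

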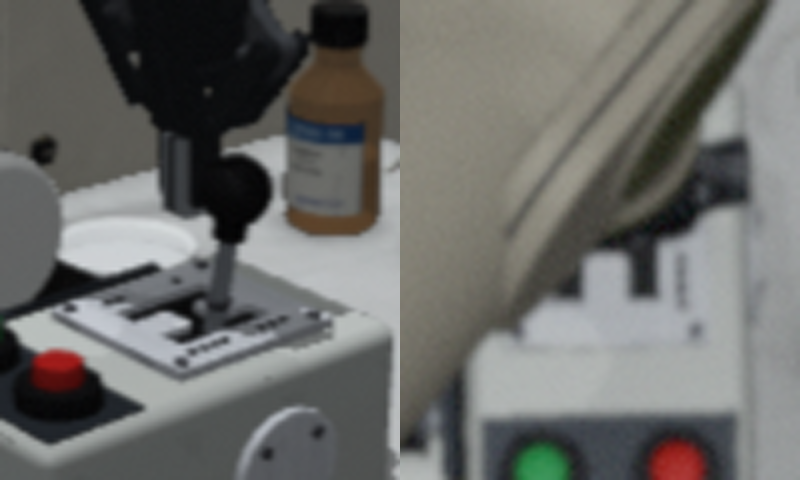

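```bash
python3 -m jog '[[[0,-0.003,0],[0,0,0],0]]'; python3 -m jog '[[[0,-0.003,0],[0,0,0],0]]';  python3 - <<'E'
from h import *
p,_=cams.camera('scene'); mk=masks(p)['k'][190:226,305:333]
for r in mk: print(''.join('#' if c else '.' for c in r))
k=None
for P in((.5526-.0,-.3098-.0288,.2),(.592,-.337,.1946)): print(proj('scene',P))
E
```

```text
clock: 4.53
position: [0.5537, -0.3109, 0.2007]
ee_rot: [-0.015, 1.0, -0.005, 0.004]
ft_force: [-0.3, 2.4, -0.3]
grip_width: -0.001
clock: 4.65
position: [0.5537, -0.3139, 0.2005]
ee_rot: [-0.015, 1.0, -0.004, 0.004]
ft_force: [1.3, 1.4, -2.0]
grip_width: -0.001
#######################.....
######################......
####################........
################............
##############..............
#############...............
#.##########................
#..#########................
#..#########................
#..#########................
#..##########...............
#..##################.......
#..###################......
#..####################.....
#...####################....
#...####################....
#..######################...
#..#######################..
#..#######################..
#..######################...
#..######################...
#..######################...
#..######################...
#...####################....
.........##############.....
...........###########......
...........##########.......
...........########.........
...........########.........
...........#######..........
...........#######..........
............######..........
............####............
............................
............................
............................
[316.51864876 208.6111586 ]
[332.64283399 206.37208572]
```

```bash
python3 -m jog '[[[0,-0.002,0],[0,0,0],0]]'; python3 -m jog '[[[0,-0.002,0],[0,0,0],0]]';python3 look.py a4
```

```text
clock: 4.82
position: [0.5536, -0.316, 0.2003]
ee_rot: [-0.015, 1.0, -0.004, 0.003]
ft_force: [0.3, 3.8, -1.5]
grip_width: -0.001
clock: 4.95
position: [0.5538, -0.317, 0.2002]
ee_rot: [-0.015, 1.0, -0.003, 0.003]
ft_force: [-0.8, 8.5, 1.9]
grip_width: 0.001
[ 0.5538 -0.317   0.2002] [-0.8  8.5  1.9]
```

View pics/a4.png

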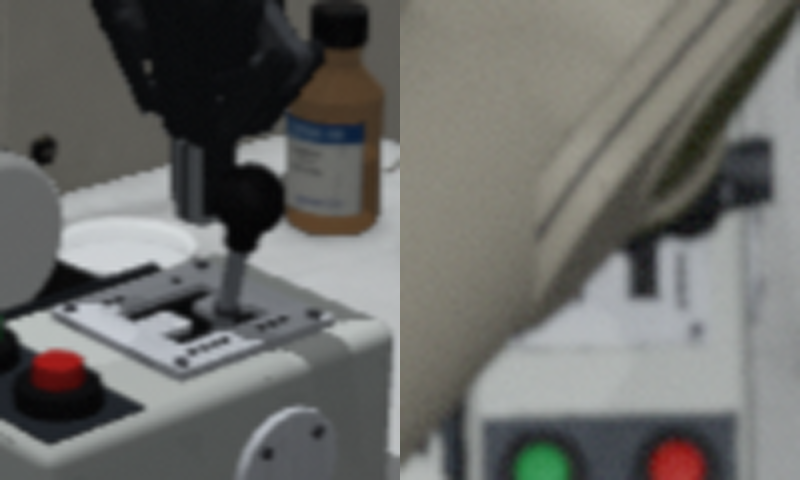

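It reads 8.5 N, so the lever is against the right end. Next I'll move round behind the knob.

```bash
python3 -m jog '[[[0,0.012,0],[0,0,0],0],[[-0.02,0.01,0],[0,0,0],0],[[-0.025,-0.005,0],[0,0,0],0],[[0,-0.02,0],[0,0,0],0],[[0,-0.018,0],[0,0,0],0]]'; python3 look.py a5
```

```text
clock: 5.68
position: [0.5081, -0.3364, 0.2009]
ee_rot: [-0.017, 1.0, -0.005, 0.004]
ft_force: [1.1, -0.1, 0.7]
grip_width: -0.001
[ 0.5081 -0.3364  0.2009] [ 1.1 -0.1  0.7]
```

View pics/a5.png

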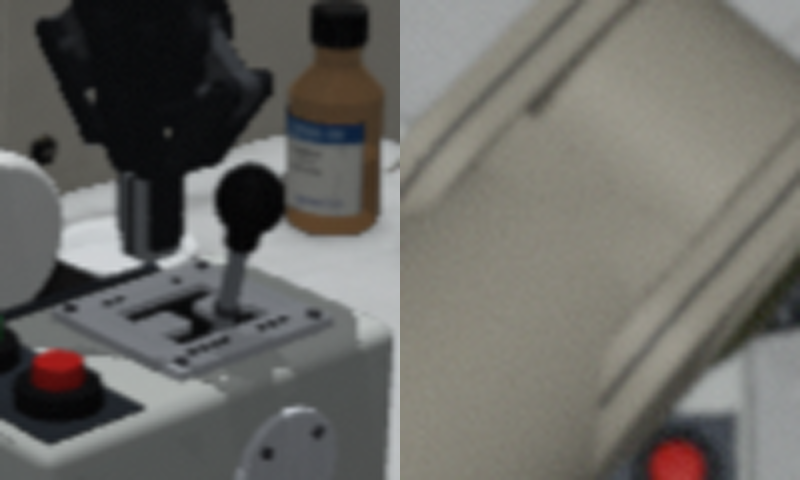

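```bash
python3 -m jog '[[[0.012,-0.004,-0.002],[0,0,0],0],[[0.008,0,0],[0,0,0],0],[[0.006,0,0],[0,0,0],0],[[0.006,0,0],[0,0,0],0]]';python3 -m jog '[[[0.006,0,-0.002],[0,0,0],0],[[0.006,0,-0.001],[0,0,0],0],[[0.005,0,0],[0,0,0],0]]'; python3 look.py a6
```

```text
clock: 6.28
position: [0.5419, -0.3413, 0.1981]
ee_rot: [-0.016, 1.0, -0.005, 0.003]
ft_force: [-2.6, -1.1, 1.2]
grip_width: 0.002
clock: 6.65
position: [0.56, -0.3409, 0.1946]
ee_rot: [-0.016, 1.0, -0.005, 0.002]
ft_force: [-2.1, 0.8, -1.0]
grip_width: 0.0
[ 0.56   -0.3409  0.1946] [-2.1  0.8 -1. ]
```

View pics/a6.png

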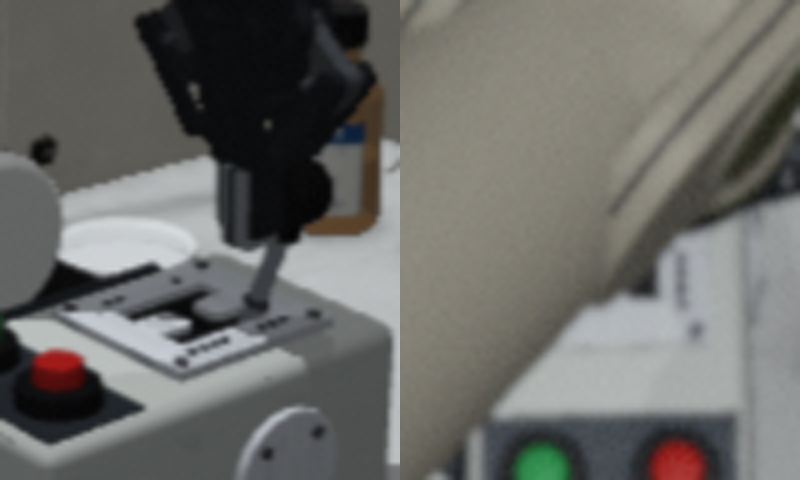

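```bash
python3 -m jog '[[[0.004,0,0],[0,0,0],0],[[0.003,0,0],[0,0,0],0]]';python3 -m jog '[[[0.003,0,0],[0,0,0],0]]'; python3 -m jog '[[[0.002,0,0],[0,0,0],0]]'
```

```text
clock: 7.0
position: [0.5668, -0.3405, 0.1939]
ee_rot: [-0.016, 1.0, -0.004, 0.002]
ft_force: [-5.4, 1.2, -1.1]
grip_width: -0.001
clock: 7.12
position: [0.568, -0.3408, 0.1936]
ee_rot: [-0.015, 1.0, -0.004, -0.0]
ft_force: [-15.0, 4.0, 5.0]
grip_width: 0.002
clock: 7.25
position: [0.568, -0.3409, 0.1935]
ee_rot: [-0.015, 1.0, -0.003, -0.002]
ft_force: [-13.0, 4.4, 6.9]
grip_width: 0.005
```

```bash
python3 -m jog '[[[0,0,0],[0,0,0],0],[[0,0,0],[0,0,0],0],[[-0.02,0,0],[0,0,0],0],[[-0.04,0.01,0.02],[0,0,0],0],[[-0.04,0.03,0.02],[0,0,0],0]]';python3 -m jog '[[[-0.015,0.014,-0.01],[0,0,0],0],[[0,0,0],[0,0,0],0]]'; python3 look.py a7
```

```text
clock: 7.88
position: [0.4677, -0.3008, 0.2335]
ee_rot: [-0.015, 1.0, -0.004, -0.003]
ft_force: [1.0, 1.0, 1.4]
grip_width: 0.001
clock: 8.12
position: [0.4525, -0.2859, 0.226]
ee_rot: [-0.015, 1.0, -0.003, 0.001]
ft_force: [0.5, -0.2, 0.6]
grip_width: 0.005
[ 0.4525 -0.2859  0.226 ] [ 0.5 -0.2  0.6]
```

View pics/a7.png

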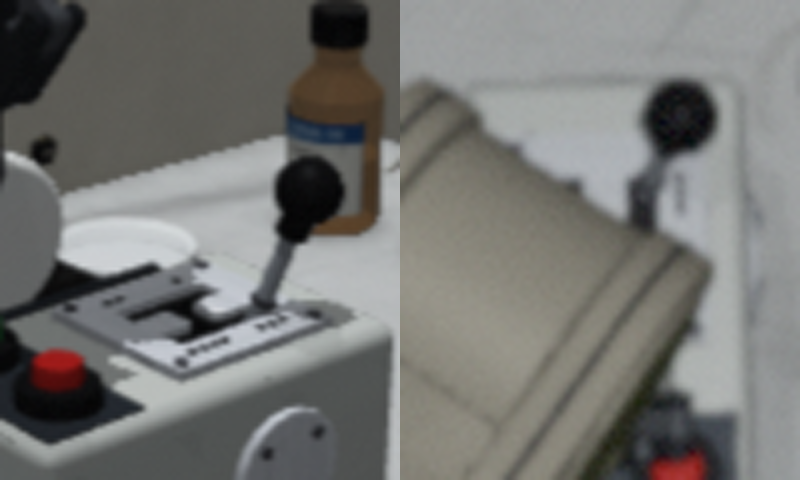

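```bash
python3 - <<'E'
from h import *
k,e=tri((336.9,207.1),(315.6,212.9));print(k,e,onz('top',(315.6,212.9),.1946))
x=np.array([np.cos(.033),np.sin(.033)]);y=np.array([-x[1],x[0]])
for q in(k,onz('top',(315.6,212.9),.1946)):
  d=q[:2]-[.5526,-.3098];print(d@x,d@y,'fore',np.arcsin(d@x/.15),'side',np.arcsin(-d@y/.15))
p,_=cams.camera('scene');cv2.imwrite('pics/a8.png',cv2.resize(p[180:300,190:350],None,fx=5,fy=5)[...,::-1])
E
```

```text
[ 0.59459708 -0.34216249  0.193809  ] 0.004349901259770921 [ 0.59267765 -0.34078787  0.1946    ]
0.040906443432041466 -0.033730523539843314 fore 0.2762082855197155 side 0.2268097782090529
0.0390334157290531 -0.032293318941692004 fore 0.26325291589603333 side 0.2169875478381927
```

View pics/a8.png

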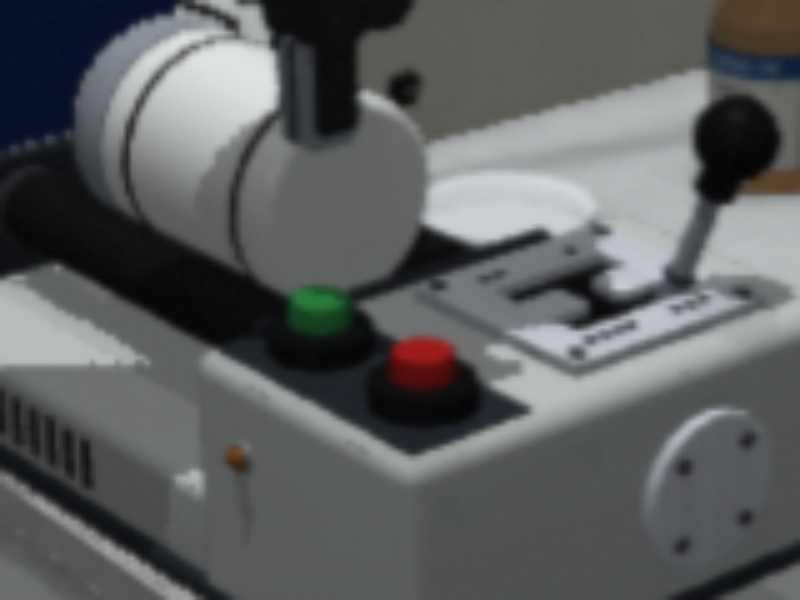

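Third is home: the lean is about 0.26 forward and 0.22 to the side. The finger stands over the green cap at about (320,310) in this crop. Now I'll press.

```bash
python3 -m jog '[[[-0.0005,0.0005,-0.03],[0,0,0],0],[[0,0,-0.015],[0,0,0],0]]';python3 -m jog '[[[0,0,-0.006],[0,0,0],0],[[0,0,-0.004],[0,0,0],0]]'; python3 -m jog '[[[0,0,-0.004],[0,0,0],0]]'
```

```text
clock: 8.52
position: [0.4552, -0.2885, 0.1814]
ee_rot: [-0.014, 1.0, -0.006, 0.002]
ft_force: [-0.2, 0.3, 0.2]
grip_width: 0.004
clock: 8.78
position: [0.4556, -0.2893, 0.1708]
ee_rot: [-0.014, 1.0, -0.006, 0.001]
ft_force: [-1.3, 2.1, 2.0]
grip_width: -0.002
clock: 8.9
position: [0.4558, -0.2895, 0.1671]
ee_rot: [-0.014, 1.0, -0.006, 0.001]
ft_force: [-1.9, 1.7, 3.2]
grip_width: 0.002
```

```bash
python3 -m jog '[[[0,0,-0.003],[0,0,0],0]]';python3 -m jog '[[[0,0,-0.003],[0,0,0],0]]'; python3 -m jog '[[[0,0,-0.002],[0,0,0],0]]'
```

```text
clock: 9.02
position: [0.4559, -0.2895, 0.1647]
ee_rot: [-0.014, 1.0, -0.006, 0.001]
ft_force: [-9.1, 5.1, 25.2]
grip_width: 0.003
clock: 9.15
position: [0.4561, -0.2897, 0.1643]
ee_rot: [-0.014, 1.0, -0.005, 0.002]
ft_force: [-17.3, 10.6, 46.4]
grip_width: -0.004
clock: 9.28
position: [0.456, -0.2897, 0.1647]
ee_rot: [-0.014, 1.0, -0.004, 0.002]
ft_force: [-13.5, 8.3, 25.5]
grip_width: -0.004
```

Hard stop at z=0.1645, so the cap went down about 6 mm at far over 5 N. I'll release it and back away.

```bash
python3 -m jog '[[[0,0,0.012],[0,0,0],0],[[0,0,0.03],[0,0,0],0],[[0,0,0.04],[0,0,0],0],[[-0.02,0.02,0.05],[0,0,0],0],[[-0.03,0.06,0.02],[0,0,0],0]]';python3 -m jog '[[[0,0.06,0],[0,0,0],0],[[0,0.06,0],[0,0,0],0],[[0,0.04,0],[0,0,0],0],[[0,0,0],[0,0,0],0],[[0,0,0],[0,0,0],0]]'; python3 - <<'E'
from h import *
for n in("scene","top"):
    p,d=cams.camera(n);np.save(f'pics/{n}9_rgb.npy',p);cv2.imwrite(f'pics/{n}9.png',p[...,::-1])
    q=np.load(f'pics/{n}0_rgb.npy');m0,m1=masks(q),masks(p)
    W={'scene':{'g':(235,225,270,260),'r':(262,240,290,268)},'top':{'g':(275,270,302,298),'r':(303,270,328,298)}}[n]
    for k,w in W.items():
        try: print(n,k,blob(q,m0[k],w)[0],blob(p,m1[k],w))
        except Exception as e: print(n,k,e)
print(sensors.get_obs()['joint_velocities'].round(3))
E
```

```text
clock: 9.9
position: [0.4086, -0.2176, 0.3194]
ee_rot: [-0.011, 1.0, -0.006, 0.003]
ft_force: [1.7, 1.4, -1.0]
grip_width: -0.001
clock: 10.52
position: [0.4078, -0.0514, 0.3239]
ee_rot: [-0.012, 1.0, -0.005, 0.009]
ft_force: [-0.6, -0.1, 0.2]
grip_width: 0.001
scene g [253.28571429 240.1       ] (array([253.28767123, 240.24657534]), array([248, 237,  12,   8,  73], dtype=int32))
scene r [273.98019802 251.95049505] (array([273.98019802, 251.95049505]), array([268, 248,  13,   9, 101], dtype=int32))
top g [287.81818182 283.86363636] (array([288., 284.]), array([283, 279,  11,  11, 109], dtype=int32))
top r [314.87387387 283.23423423] (array([314.90990991, 283.28828829]), array([310, 278,  11,  12, 111], dtype=int32))
[ 0.005  0.002  0.003  0.001  0.001  0.001 -0.004]
```

View pics/scene9.png

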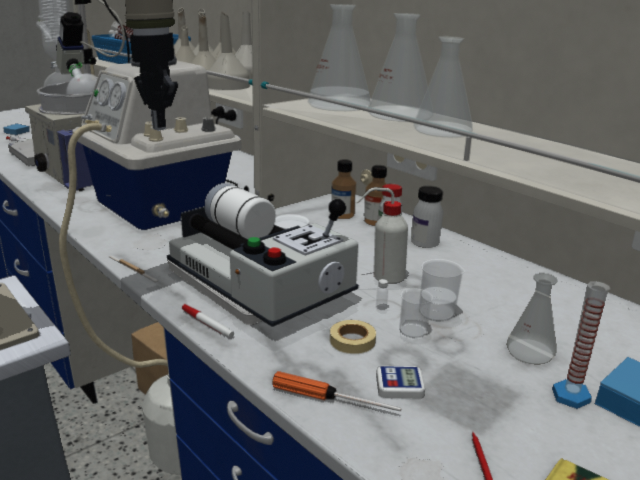

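View pics/top9.png

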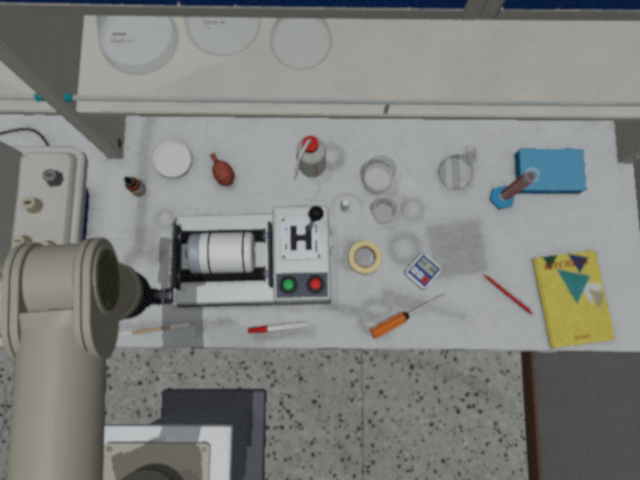

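The knob now shows at (338,207) in the scene view and (316,213) in the top view. Both button caps sit where they did at the start, and the jar and loose items look unmoved. The arm is clear, so I'm handing in.

```bash
python3 - <<'E'
from workcell import manip
print(manip.hand_in())
E
```

```text
the job is handed in; nothing more can be done
None
```

The lever is in third gear, the green start button has been pressed and released, and the job was handed in at about 10.6 s on the robot's clock. The hand-in gives no verdict, so success is based on my own checks below.

**Lever:** The lever started almost level with the cross slot, about 4 mm forward of it, so I skipped a separate push to the middle. With closed fingertips I pushed it right until it stopped (8.5 N), then forward from behind until it stopped (15 N). Camera measurements after backing off gave gear_fore of about 0.26–0.28 rad and gear_side about 0.22–0.23 rad. The limits are 0.215 and 0.14, so both are well inside.

**Start button:** I pressed it to a hard stop with the fingertip about 6 mm below the cap's rest height, at a peak of about 46 N vertical. The fingertip had drifted about 5 mm off the button's centre by then, but the button still went right down.

**Last pictures:** Both button caps are within 0.3 pixel of where they were at the start, so they are up. I saw no movement in the jar or the loose items. I did not measure those; I only compared the pictures by eye. The arm was standing clear of everything.

**Disagreement:** The two cameras differed by about 3–4 mm on the measured points. I used the top view, which matched the mill's given dimensions.

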